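# Reload a row of samples into the analyser carrier, in reverse

### The job

Move the four capped sample containers from the green rack into the four pockets of the black carrier, one in each, in reverse order: the analyser draws the carrier in far end first, so the container now nearest the robot in the green rack goes into the carrier's farthest pocket, the second into the last but one, and so on. Keep them upright, set each down without dropping it, and leave all four standing released in their pockets.

Things in the scene. Friction and masses are not known exactly. Their poses are not given: they have to be found in the camera images.
- tall: the tallest sample container: a round white tube, body 36 mm across and 78 mm high, with a flat round blue cap 40 mm across and 22 mm high; 100 mm high in all. Loose, flat-bottomed, about 85 g. Origin: centre of its underside, z up. Starts in module_tall. Cap tight: it can be lifted by the cap.
- squat: the squat sample pot: a round white pot, body 40 mm across and 54 mm high, with a wide blue cap 46 mm across and 24 mm high, wider than any other; 78 mm high in all. Loose, flat-bottomed, about 80 g. Origin: centre of its underside, z up. Starts in module_squat. Cap tight: it can be lifted by the cap.
- necked: the necked sample bottle: round white body 39 mm across and 50 mm high, a shoulder that tapers to a neck, and a slim round blue cap 24 mm across and 26 mm high; 92 mm high in all. Loose, flat-bottomed, about 70 g. Origin: centre of its underside, z up. Starts in module_necked. Cap tight: it can be lifted by the cap.
- square: the square sample bottle: white body 32 by 32 mm square in plan and 60 mm high, and a round blue cap 27 mm across from 64 mm up to the top; 86 mm high in all. Loose, flat-bottomed, about 70 g. Origin: centre of its underside, z up. Starts in module_square. Cap tight: it can be lifted by the cap.
- module_tall: the green rack pocket in which the tall container stands at the start (all four look alike; only the place in the row differs, and changes from start to start). Fixed; outside 63 mm along the row, 68 mm across, 26 mm high, walls and floor 3 mm. Origin: centre of its underside, 6 mm above the table; x along the row, away from the robot.
- module_squat: the green rack pocket in which the squat container stands at the start (all four look alike; only the place in the row differs, and changes from start to start). Fixed; outside 63 mm along the row, 68 mm across, 26 mm high, walls and floor 3 mm. Origin: centre of its underside, 6 mm above the table; x along the row, away from the robot.
- module_necked: the green rack pocket in which the necked container stands at the start (all four look alike; only the place in the row differs, and changes from start to start). Fixed; outside 63 mm along the row, 68 mm across, 26 mm high, walls and floor 3 mm. Origin: centre of its underside, 6 mm above the table; x along the row, away from the robot.
- module_square: the green rack pocket in which the square container stands at the start (all four look alike; only the place in the row differs, and changes from start to start). Fixed; outside 63 mm along the row, 68 mm across, 26 mm high, walls and floor 3 mm. Origin: centre of its underside, 6 mm above the table; x along the row, away from the robot.
- source_rack: green rack holding the row at the start, left or right of the carrier: fixed base 276 x 74 mm, 6 mm thick, two posts 50 mm high at each end, carrying the four pockets in a row along its x axis at x = -96, -32, +32, +96 mm. Origin: centre of its underside, on the table; x runs along the row away from the robot (turned up to 0.3 rad).
- carrier: black carrier, empty at the start: fixed tray 264 x 70 mm with four open pockets in a row along its x axis, centred at x = -96, -32, +32, +96 mm, y = 0; each 60 mm (along) x 62 mm inside, floor 8 mm and rim 30 mm above the table. Flat steel tab at each end. Origin: centre of its underside, on the table; x runs along the row away from the robot (turned up to 0.3 rad).
Mind the look-alikes: they are no part of the job. What is shaped like the tall but orange is not meant. Leave any yellow look-alike of the square alone.

How it is judged:
At the end, for the whole second after the job is handed in: Each container stands in the carrier pocket that mirrors its starting place in the row (nearest to farthest and so on), within 16 mm of the pocket centre along and across the row, underside within 6 mm of the pocket floor, upright within 0.12 rad, at rest (((x of module_tall in the frame of source_rack between -0.116 and -0.076 m and x of tall in the frame of carrier between 0.08 and 0.112 m) or (x of module_tall in the frame of source_rack between -0.052 and -0.012 m and x of tall in the frame of carrier between 0.016 and 0.048 m) or (x of module_tall in the frame of source_rack between 0.012 and 0.052 m and x of tall in the frame of carrier between -0.048 and -0.016 m) or (x of module_tall in the frame of source_rack between 0.076 and 0.116 m and x of tall in the frame of carrier between -0.112 and -0.08 m)) and y of tall in the frame of carrier between -0.016 and 0.016 m and z of tall in the frame of carrier between 0.002 and 0.014 m and angle between each of tall, squat, necked, square's own z axis and vertical below 0.12 rad and linear speed of each of tall, squat, necked, square below 0.02 m/s and angular speed of each of tall, squat, necked, square below 0.3 rad/s and ((x of module_squat in the frame of source_rack between -0.116 and -0.076 m and x of squat in the frame of carrier between 0.08 and 0.112 m) or (x of module_squat in the frame of source_rack between -0.052 and -0.012 m and x of squat in the frame of carrier between 0.016 and 0.048 m) or (x of module_squat in the frame of source_rack between 0.012 and 0.052 m and x of squat in the frame of carrier between -0.048 and -0.016 m) or (x of module_squat in the frame of source_rack between 0.076 and 0.116 m and x of squat in the frame of carrier between -0.112 and -0.08 m)) and y of squat in the frame of carrier between -0.016 and 0.016 m and z of squat in the frame of carrier between 0.002 and 0.014 m and ((x of module_necked in the frame of source_rack between -0.116 and -0.076 m and x of necked in the frame of carrier between 0.08 and 0.112 m) or (x of module_necked in the frame of source_rack between -0.052 and -0.012 m and x of necked in the frame of carrier between 0.016 and 0.048 m) or (x of module_necked in the frame of source_rack between 0.012 and 0.052 m and x of necked in the frame of carrier between -0.048 and -0.016 m) or (x of module_necked in the frame of source_rack between 0.076 and 0.116 m and x of necked in the frame of carrier between -0.112 and -0.08 m)) and y of necked in the frame of carrier between -0.016 and 0.016 m and z of necked in the frame of carrier between 0.002 and 0.014 m and ((x of module_square in the frame of source_rack between -0.116 and -0.076 m and x of square in the frame of carrier between 0.08 and 0.112 m) or (x of module_square in the frame of source_rack between -0.052 and -0.012 m and x of square in the frame of carrier between 0.016 and 0.048 m) or (x of module_square in the frame of source_rack between 0.012 and 0.052 m and x of square in the frame of carrier between -0.048 and -0.016 m) or (x of module_square in the frame of source_rack between 0.076 and 0.116 m and x of square in the frame of carrier between -0.112 and -0.08 m)) and y of square in the frame of carrier between -0.016 and 0.016 m and z of square in the frame of carrier between 0.002 and 0.014 m); the robot touches nothing.
It fails at once if a container is tipped far over (more than about 45 degrees) (angle between any of tall, squat, necked, square's own z axis and vertical above 0.8 rad).
It fails at once if a container is dropped: it falls free faster than 0.35 m/s with its underside more than 35 mm above the table ((height (world z) of tall above 0.035 m and contact force between the fingers and tall below 0.01 N and linear speed of tall above 0.35 m/s) or (height (world z) of squat above 0.035 m and contact force between the fingers and squat below 0.01 N and linear speed of squat above 0.35 m/s) or (height (world z) of necked above 0.035 m and contact force between the fingers and necked below 0.01 N and linear speed of necked above 0.35 m/s) or (height (world z) of square above 0.035 m and contact force between the fingers and square below 0.01 N and linear speed of square above 0.35 m/s)).
It also fails if it takes over 115 s, if anything falls off the work surface, if the arm or the gripper's body presses on something with over 40 N, if the wrist force passes 120 N, or if a joint passes its speed limit or range.

### The arm

A 6-joint arm with a two-finger parallel gripper is mounted at the origin on the work surface. World frame = base frame: x ahead of the robot, y to its left, z up, the work surface at z = 0. Lengths are in m, angles in rad, forces in N, time in s.
With the tool pointing down it reaches from about 0.25 to 0.725 m from the base axis. Payload 4 kg.
Tool frame: the origin (TCP) lies midway between the tips of the shut fingers; the grasp point (between the pads) lies 19 mm behind it (bot.grasp_offset is the distance from the TCP to the grasp point, in m); z points along the fingers, y is the direction in which the jaws open and shut (so a half turn about z gives the same grasp; the last joint's range is limited). The gripper opens to 85 mm and grips with 20 to 120 N. Pads are 22 mm wide; open, the fingers measure 114 mm over their backs; the gripper's body (76 mm by 85 mm) begins 54 mm behind the grasp point. The pads swing forward as they close: fully open they stand 13 mm farther back than shut.
Start: joints at [1.148, 0.241, 0.005, 1.335, 0, 1.571], TCP at [0.205, 0.456, 0.231] pointing down, gripper open.
Joint ranges: [-2.72, 2.72], [-1.05, 1.87], [-1.09, 1.28], [-1.99, 2.15], [-1.42, 1.44], [-3.14, 3.14]. Speed limits (rad/s): [2.79, 2.79, 3.14, 3.14, 3.14, 3.14].

### API

Orientations are given as a unit quaternion [x, y, z, w].
In Python, from workcell import sensors, optics, bot gives the robot as it stands.
- The arm moves only by the tool apply_moves, never from a script. Its argument "plan" is one flat list of numbers, 6 for each row, row after row: the shift along the tool's x, y, z in m, then the turn, a rotation vector about the tool's x, y, z in rad. In form: [tx, ty, tz, ax, ay, az, tx, ty, tz, ax, ay, az, ...]. A call has 1 to 12 rows; each row is the pose to reach, as a shift and turn from the pose commanded when the call began, along the tool's axes at that moment; what a row does not reach only later rows make up. A row lasts 1/12 s, in which the tool goes at most 41.7 mm and 7.16 degrees, less where a joint would pass 70% of its speed; a pose out of reach is approached as far as the arm can. A call with a gripper value outside its range is refused whole. "grip" is the finger opening in m, from 0 to 0.0854, set as the call begins (left out, the last holds). The fingers move at their own pace and stop on an object; the grip force is fixed at half the most. Time passes only in rows, so rows that repeat a pose let the fingers close. It gives the time, the measured TCP pose, the force and the opening at its end, in the units of the state.
- sensors.get_obs(): the state, without advancing time (a new reading comes with each control period).
- optics.camera(name): name is "side" or "top"; returns a dict with "pixels" (420x560x3 uint8, red, green, blue), "fx", "fy", "cx", "cy" (pixels), "k1" (the pictures are not rectified: a ray, as slopes to the right and down, at radius r is drawn at 1 + k1 r^2 times it, then the intrinsics apply), "pose" (4x4, takes a point from camera to world coordinates). Camera axes: x right, y up, looking along -z (the intrinsics and any distortion apply to the point x, -y, -z); pixel columns grow to the right and rows downward; lengths in m; the calibration is good to about 2 mm. A picture is of the moment at which its call begins. There is no depth.
- bot.job_done(): hands the job in, once; it reports no verdict.
The state is a dict: "clock": time; "joint_pos": joint angles; "joint_vel": joint speeds; "tau": joint torques, N m; "eef_pos": TCP position; "tool_rot": TCP orientation; "ft_force": force on the tool from outside, world axes, zero at the start; "ft_torque": the same for the moment, N m; "grip_width": finger opening in m.
Only numpy, scipy, OpenCV 4.12 (cv2) and the standard library are available. Lean on these libraries where they do the work, as an engineer would, in place of code of your own. Each camera call takes 0.05 s, during which the arm holds its last target.

## Working session

There is one attempt and no reset: what is moved stays moved. The work goes in short steps, Python scripts to look and compute and a tool call to move; the robot and the scene stay as the last step left them, time stands still between calls to the robot, and variables do not carry over. Pictures are saved under pics/ and viewed, and the job is handed in when it is done.

Besides the shell and the picture viewer there is one more tool, called after "Call:" as name(argument=value, ...) on one line, values as JSON. apply_moves: Moves the arm, as the interface text tells. Its arguments: {"type":"object","properties":{"plan":{"type":"array","items":{"type":"number"}},"grip":{"type":"number"}},"required":["plan"]}

```bash
mkdir -p pics; ls; python3 - <<'E'
from workcell import sensors, optics, bot
import cv2,numpy as np
o=sensors.get_obs();print({k:np.round(v,3).tolist() for k,v in o.items()},bot.grasp_offset)
for n in("side","top"):
    c=optics.camera(n);cv2.imwrite(f"pics/{n}0.png",c["pixels"][:,:,::-1])
    print(n,[c[k] for k in("fx","fy","cx","cy","k1")],np.round(c["pose"],3).tolist())
E
```

```text
pics
{'clock': 0.0, 'joint_pos': [1.148, 0.241, 0.004, 1.335, -0.0, 1.571], 'joint_vel': [-0.0, 0.002, -0.001, -0.002, 0.002, -0.002], 'tau': [0.001, -37.232, 25.241, 0.017, -0.0, -0.0], 'eef_pos': [0.205, 0.455, 0.23], 'tool_rot': [0.21, 0.978, -0.001, -0.0], 'ft_force': [0.276, 0.175, -0.541], 'ft_torque': [0.017, -0.035, -0.033], 'grip_width': 0.085} 0.0187
side [428.2978636107681, 428.2978636107681, 281.6106492097805, 212.20353202681045, -0.0045586778059837985] [[-0.954, 0.236, -0.186, 0.374], [-0.301, -0.754, 0.584, 0.376], [-0.003, 0.613, 0.79, 0.567], [0.0, 0.0, 0.0, 1.0]]
top [443.37879242207504, 443.37879242207504, 276.926065342412, 208.2084074827532, -0.11778900997857596] [[-0.017, 0.99, -0.142, 0.393], [-1.0, -0.02, -0.018, -0.018], [-0.02, 0.142, 0.99, 0.847], [0.0, 0.0, 0.0, 1.0]]
```

View pics/side0.png

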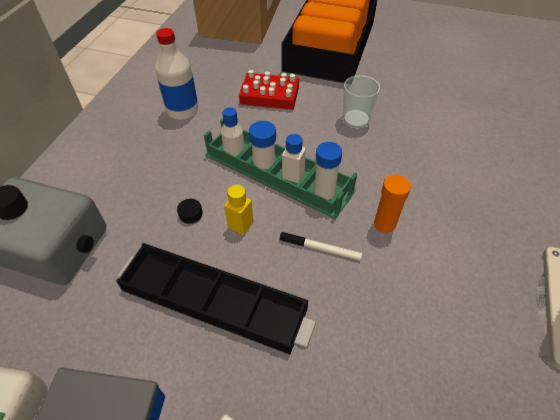

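View pics/top0.png

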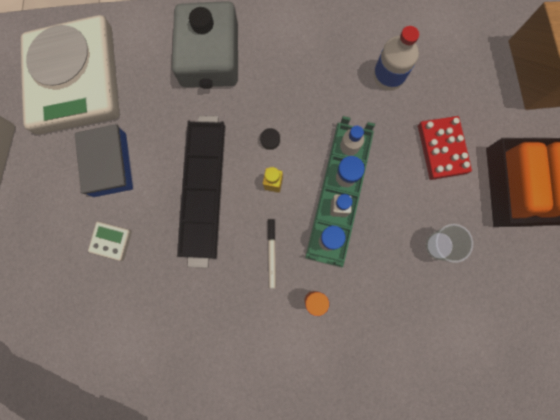

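Side view: green rack around (280,165), with blue caps from right (nearest the robot) to left at tall (328,155), square (293,145), squat (262,135), necked (230,117). The black carrier is empty at (215,297). Top view: nearest is at the bottom, with caps at tall (333,238), square (344,203), squat (351,168), necked (357,133).

Candidates that could be confused:
- **Tall:** white tube with blue cap at top (333,238), or the orange look-alike at (317,303). I choose the blue-capped one.
- **Square:** white at (344,203), or the yellow look-alike at (273,180). I choose the white one.
- **Necked:** small one in the rack at (357,133), or the large red-capped bottle at (397,60). I choose the one in the rack.

Next I'll check this in close crops and measure.

```bash
cat > h.py <<'E'
import cv2,numpy as np
from workcell import sensors, optics, bot
def ray(c,uv):
    K=np.array([[c["fx"],0,c["cx"]],[0,c["fy"],c["cy"]],[0,0,1]])
    p=cv2.undistortPoints(np.array(uv,float).reshape(-1,1,2),K,np.array([c["k1"],0,0,0,0.])).reshape(-1,2)
    P=np.array(c["pose"]);d=np.c_[p[:,0],-p[:,1],-np.ones(len(p))]@P[:3,:3].T
    return P[:3,3],d
def onplane(c,uv,z):
    o,d=ray(c,uv);return o+d*((z-o[2])/d[:,2])[:,None]
def proj(c,X):
    K=np.array([[c["fx"],0,c["cx"]],[0,c["fy"],c["cy"]],[0,0,1]])
    P=np.array(c["pose"]);q=(np.atleast_2d(X)-P[:3,3])@P[:3,:3];q=q*[1,-1,-1]
    return cv2.projectPoints(q.reshape(-1,1,3),np.zeros(3),np.zeros(3),K,np.array([c["k1"],0,0,0,0.]))[0].reshape(-1,2)
E
python3 - <<'E'
from h import *
for n in("top","side"):
    c=optics.camera(n);im=c["pixels"][:,:,::-1];hsv=cv2.cvtColor(np.ascontiguousarray(im),cv2.COLOR_BGR2HSV)
    m=cv2.inRange(hsv,(105,120,80),(125,255,255))
    k,_,st,ce=cv2.connectedComponentsWithStats(m)
    zz={'tall':.098,'squat':.075,'necked':.088,'square':.084}
    for i in range(1,k):
        if st[i,4]>60:
            print(n,st[i],ce[i].round(1),{a:onplane(c,ce[i],z)[0,:2].round(4).tolist() for a,z in zz.items()})
    # carrier
    m=(im.max(2)<38).astype(np.uint8)
    m=cv2.morphologyEx(m,cv2.MORPH_OPEN,np.ones((3,3)))
    k,_,st,ce=cv2.connectedComponentsWithStats(m)
    for i in range(1,k):
        if st[i,4]>300: print('dark',st[i],ce[i].round(1))
    g=cv2.inRange(hsv,(60,60,20),(95,255,255)); 
    k,_,st,ce=cv2.connectedComponentsWithStats(g)
    for i in range(1,k):
        if st[i,4]>100: print('green',st[i],ce[i].round(1))
    if n=="top":
        a=cv2.resize(im[110:275,300:385],None,fx=3.5,fy=3.5,interpolation=cv2.INTER_CUBIC)
        b=cv2.resize(im[110:275,165:240],None,fx=3.5,fy=3.5,interpolation=cv2.INTER_CUBIC)
        b=np.clip(b.astype(int)*3,0,255).astype(np.uint8)
        cv2.imwrite("pics/crop1.png",np.hstack([b,a]))
    else:
        a=cv2.resize(im[95:215,195:365],None,fx=4,fy=4,interpolation=cv2.INTER_CUBIC);cv2.imwrite("pics/crop2.png",a)
E
```

```text
top [350 126  14  14 137] [356.3 132. ] {'tall': [0.6334, -0.1465], 'squat': [0.6408, -0.1504], 'necked': [0.6366, -0.1482], 'square': [0.6379, -0.1489]}
top [338 156  27  26 525] [350.9 168.5] {'tall': [0.568, -0.1339], 'squat': [0.5733, -0.1375], 'necked': [0.5703, -0.1355], 'square': [0.5712, -0.1361]}
top [337 194  15  15 176] [343.9 201.1] {'tall': [0.511, -0.1195], 'squat': [0.5146, -0.1226], 'necked': [0.5125, -0.1208], 'square': [0.5132, -0.1213]}
top [322 226  24  23 439] [333.1 237. ] {'tall': [0.45, -0.0988], 'squat': [0.4518, -0.1013], 'necked': [0.4508, -0.0999], 'square': [0.4511, -0.1003]}
green [ 45 101  36  18 233] [ 59.4 109.9]
green [ 307  123   57  143 2451] [333.  207.9]
green [354 129  19  37 242] [364.7 147.4]
side [159  77  38  34 815] [179.2  96. ] {'tall': [0.735, -0.1634], 'squat': [0.7527, -0.1899], 'necked': [0.7427, -0.1749], 'square': [0.7458, -0.1795]}
side [223 107  14  20 232] [229.7 116.6] {'tall': [0.6294, -0.1381], 'squat': [0.6419, -0.1633], 'necked': [0.6349, -0.149], 'square': [0.637, -0.1534]}
side [249 121  27  27 601] [262.2 133.7] {'tall': [0.5634, -0.1144], 'squat': [0.5726, -0.1384], 'necked': [0.5674, -0.1248], 'square': [0.569, -0.129]}
side [286 134  16  20 273] [293.6 143.3] {'tall': [0.5086, -0.108], 'squat': [0.5152, -0.1317], 'necked': [0.5114, -0.1183], 'square': [0.5126, -0.1224]}
side [316 142  26  27 573] [328.5 154.6] {'tall': [0.4499, -0.0997], 'squat': [0.4536, -0.1231], 'necked': [0.4515, -0.1099], 'square': [0.4521, -0.1139]}
dark [ 282    0   95   82 2587] [324.8  56.4]
dark [  0 186  27  34 741] [ 11.1 202.5]
dark [178 199  24  24 469] [189.5 210.6]
dark [ 118  244  190  110 9192] [211.2 295.1]
green [ 204  130  153   89 3587] [283.5 175.8]
```

View pics/crop1.png

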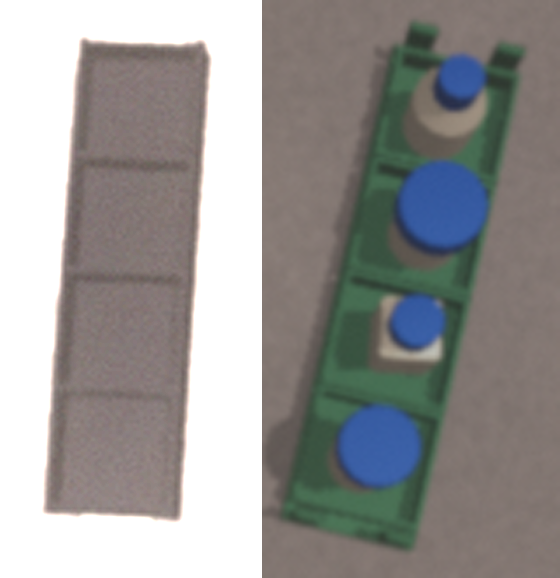

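View pics/crop2.png

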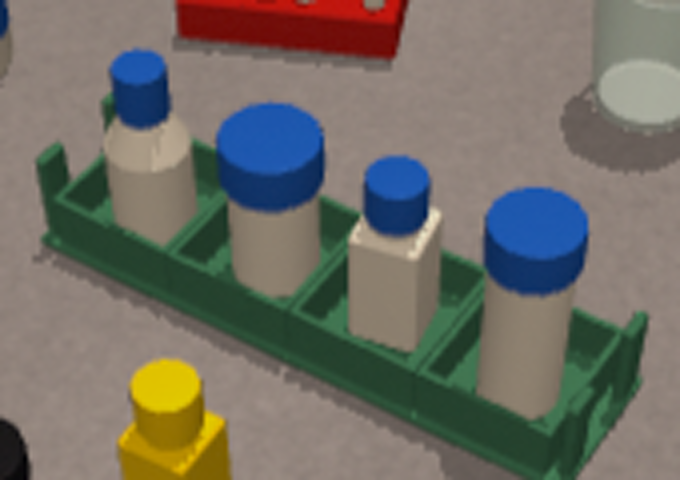

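Both crops confirm the choice. In crop1 (rack inset) the order from near (bottom) to far is tall, square (white square shoulder), squat, necked, and the two views agree within about 2 mm. Next is the carrier pose from its outline.

```bash
python3 - <<'E'
from h import *
c=optics.camera("top");im=np.ascontiguousarray(c["pixels"])
g=im.max(2); sub=np.zeros_like(g); sub[112:265,172:236]=g[112:265,172:236]
m=((sub<50)&(sub>0)).astype(np.uint8)
cn=max(cv2.findContours(m,cv2.RETR_EXTERNAL,cv2.CHAIN_APPROX_NONE)[0],key=cv2.contourArea)
p=cv2.approxPolyDP(cv2.convexHull(cn),5,True).reshape(-1,2);print(p.tolist(),cv2.contourArea(cn))
print(onplane(c,p,.03)[:,:2].round(4).tolist());print(onplane(c,p,0)[:,:2].round(4).tolist())
c=optics.camera("side");im=np.ascontiguousarray(c["pixels"]);g=im.max(2)
sub=np.full_like(g,255);sub[235:360,110:320]=g[235:360,110:320]
cn=max(cv2.findContours((sub<50).astype(np.uint8),cv2.RETR_EXTERNAL,cv2.CHAIN_APPROX_NONE)[0],key=cv2.contourArea)
p=cv2.approxPolyDP(cv2.convexHull(cn),4,True).reshape(-1,2);print('side',p.tolist())
print(onplane(c,p,.03)[:,:2].round(4).tolist());print(onplane(c,p,0)[:,:2].round(4).tolist())
a=cv2.resize(np.clip(im[235:360,105:325,::-1].astype(int)*2,0,255).astype(np.uint8),None,fx=3.6,fy=3.6,interpolation=cv2.INTER_CUBIC);cv2.imwrite("pics/crop3.png",a)
E
```

```text
[[222, 123], [215, 256], [179, 255], [189, 122]] 4679.0
[[0.6792, 0.0998], [0.4241, 0.1123], [0.4268, 0.1797], [0.6833, 0.1643]]
[[0.6897, 0.1041], [0.4252, 0.1171], [0.4281, 0.187], [0.694, 0.171]]
side [[117, 280], [143, 243], [307, 300], [288, 353], [125, 291]]
[[0.687, 0.1649], [0.6826, 0.0976], [0.4222, 0.114], [0.4256, 0.1919], [0.6673, 0.1768]]
[[0.7045, 0.153], [0.6999, 0.082], [0.4249, 0.0993], [0.4285, 0.1815], [0.6837, 0.1656]]
```

View pics/crop3.png

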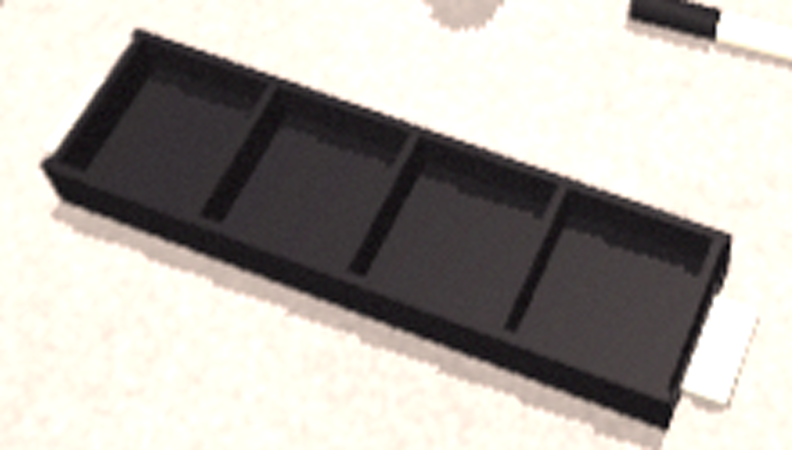

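```bash
cat > go.py <<'E'
import sys
from h import *
from scipy.spatial.transform import Rotation as R
x,y,z,yaw=map(float,sys.argv[1:5])  # target TCP and world angle of tool y
o=sensors.get_obs();r=R.from_quat(o["tool_rot"])
Y=np.array([np.cos(yaw),np.sin(yaw),0]);Z=np.array([0,0,-1.]);t=R.from_matrix(np.c_[np.cross(Y,Z),Y,Z])
print("shift",(r.inv().apply(np.array([x,y,z])-o["eef_pos"])).round(4),"turn",(r.inv()*t).as_rotvec().round(3),"now",np.round(o["eef_pos"],4),"q",np.round(o["joint_pos"],2),"F",np.round(o["ft_force"],1),"w",round(float(o["grip_width"]),4),"t",o["clock"])
E
python3 go.py 0.45 -0.099 0.24 1.33
```

```text
shift [-0.451  -0.4054 -0.0087] turn [-0.001 -0.    -0.182] now [0.2051 0.4558 0.231 ] q [1.15 0.24 0.   1.34 0.   1.57] F [-0.3 -0.5 -0.9] w 0.0854 t 0.3
```

Call:
apply_moves(plan=[-0.03,-0.027,-0.001,0,0,-0.015,-0.06,-0.054,-0.002,0,0,-0.03,-0.09,-0.081,-0.002,0,0,-0.045,-0.12,-0.108,-0.003,0,0,-0.06,-0.15,-0.135,-0.003,0,0,-0.075,-0.18,-0.162,-0.004,0,0,-0.09,-0.21,-0.189,-0.005,0,0,-0.105,-0.24,-0.216,-0.005,0,0,-0.12,-0.27,-0.243,-0.006,0,0,-0.135,-0.3,-0.27,-0.007,0,0,-0.15,-0.33,-0.297,-0.007,0,0,-0.165,-0.36,-0.324,-0.008,0,0,-0.182], grip=0.0854)

```text
clock: 1.3
eef_pos: [0.4008, 0.0108, 0.2395]
tool_rot: [0.12, 0.993, 0.0, 0.0]
ft_force: [1.1, 1.0, 0.3]
grip_width: 0.0852
```

```bash
python3 go.py 0.45 -0.099 0.20 1.33
```

```text
shift [-0.0739 -0.0949  0.0395] turn [0.    0.001 0.001] now [0.4008 0.0108 0.2395] q [ 0.03  0.04 -0.21  1.32  0.    0.27] F [1.1 1.  0.3] w 0.0852 t 1.3
```

Call:
apply_moves(plan=[-0.025,-0.032,0.01,0,0,0,-0.05,-0.064,0.025,0,0,0,-0.074,-0.095,0.04,0,0,0,-0.074,-0.095,0.04,0,0,0,-0.074,-0.095,0.04,0,0,0])

```text
clock: 1.72
eef_pos: [0.4492, -0.0988, 0.1978]
tool_rot: [0.122, 0.993, 0.0, -0.002]
ft_force: [0.4, -0.6, -0.2]
grip_width: 0.0852
```

```bash
python3 go.py 0.45 -0.099 0.077 1.33; python3 - <<'E'
from h import *
for n in("side","top"):
    c=optics.camera(n);cv2.imwrite(f"pics/{n}1.png",c["pixels"][:,:,::-1])
E
```

```text
shift [-0.0012  0.      0.1208] turn [ 0.    -0.003 -0.004] now [ 0.4492 -0.0988  0.1978] q [-0.22  0.18 -0.16  1.23  0.    0.03] F [ 0.4 -0.6 -0.2] w 0.0852 t 1.7167
```

View pics/side1.png

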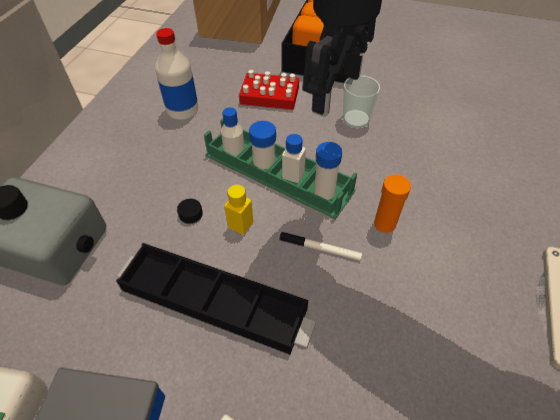

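The gripper hangs above the tall container, with the finger at about (320,95) and the cap at (328,155). Nothing is in the way, so I'll descend and grip.

Call:
apply_moves(plan=[-0.001,0,0.03,0,-0.003,0,-0.001,0,0.055,0,-0.003,0,-0.001,0,0.08,0,-0.003,0,-0.001,0,0.1,0,-0.003,0,-0.001,0,0.112,0,-0.003,0,-0.001,0,0.12,0,-0.003,0,-0.001,0,0.12,0,-0.003,0,-0.001,0,0.12,0,-0.003,0])

```text
clock: 2.48
eef_pos: [0.451, -0.0965, 0.0801]
tool_rot: [0.119, 0.993, -0.0, 0.002]
ft_force: [0.4, 0.6, -0.1]
grip_width: 0.085
```

Call:
apply_moves(plan=[0,0,0,0,0,0,0,0,0,0,0,0,0,0,0,0,0,0,0,0,0,0,0,0,0,0,0,0,0,0,0,0,0,0,0,0,0,0,0,0,0,0,0,0,0,0,0,0,0,0,0,0,0,0,0,0,0,0,0,0], grip=0.02)

```text
clock: 3.32
eef_pos: [0.4515, -0.0977, 0.0803]
tool_rot: [0.12, 0.993, -0.0, 0.002]
ft_force: [-0.9, 0.0, 5.2]
grip_width: 0.0384
```

```bash
python3 go.py 0.45 -0.099 0.22 1.33; python3 - <<'E'
from h import *
c=optics.camera("side");cv2.imwrite("pics/side2.png",cv2.resize(c["pixels"][60:240,180:420,::-1],None,fx=3,fy=3))
E
```

```text
shift [ 0.0004 -0.0016 -0.1397] turn [-0.     0.005 -0.   ] now [ 0.4515 -0.0977  0.0803] q [-0.21  0.29 -0.35  0.92 -0.    0.03] F [-0.9  0.   5.2] w 0.0384 t 3.3167
```

View pics/side2.png

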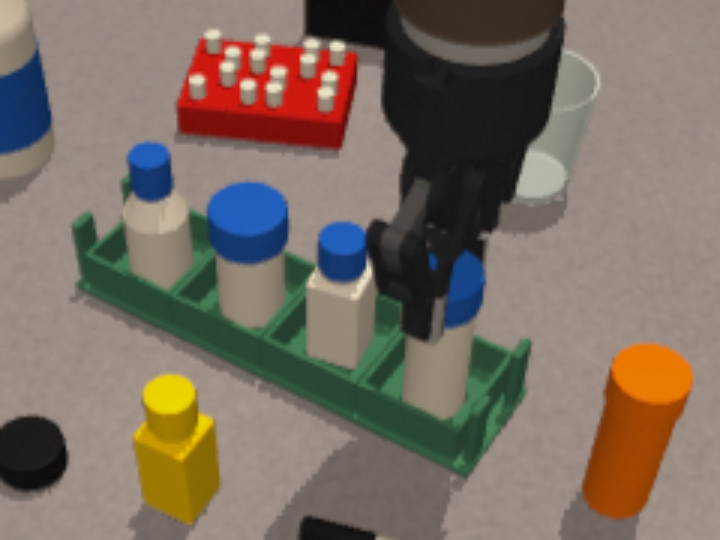

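Call:
apply_moves(plan=[0,0,-0.004,0,0,0,0,0,-0.012,0,0,0,0,0,-0.024,0,0,0,0,0,-0.04,0,0,0,0,0,-0.06,0,0,0,0,0,-0.08,0,0,0,0,0,-0.1,0,0,0,0,0,-0.118,0,0,0,0,0,-0.13,0,0,0,0,0,-0.137,0,0,0,0,0,-0.14,0,0,0,0,0,-0.14,0,0,0])

```text
clock: 4.37
eef_pos: [0.4504, -0.0973, 0.2197]
tool_rot: [0.12, 0.993, -0.0, 0.002]
ft_force: [0.6, -0.2, -1.1]
grip_width: 0.0382
```

```bash
python3 go.py 0.65 0.133 0.215 1.51
```

```text
shift [-0.1389  0.2713  0.0052] turn [-0.     0.004 -0.18 ] now [ 0.4504 -0.0973  0.2197] q [-0.21  0.17 -0.12  1.28 -0.    0.03] F [ 0.6 -0.2 -1.1] w 0.0382 t 4.3667
```

Call:
apply_moves(plan=[-0.006,0.011,0,0,0,-0.01,-0.016,0.032,0,0,0,-0.02,-0.03,0.06,0,0,0,-0.04,-0.046,0.09,0,0,0,-0.06,-0.062,0.122,0,0,0,-0.08,-0.078,0.154,0,0,0,-0.1,-0.095,0.186,0,0,0,-0.12,-0.11,0.215,0,0,0,-0.14,-0.122,0.24,0,0,0,-0.16,-0.132,0.258,0,0,0,-0.17,-0.139,0.271,0.003,0,0.002,-0.18,-0.139,0.271,0.005,0,0.004,-0.18])

```text
clock: 5.37
eef_pos: [0.6508, 0.1362, 0.2116]
tool_rot: [0.028, 1.0, 0.0, -0.002]
ft_force: [0.4, 0.6, -1.1]
grip_width: 0.0382
```

Call:
apply_moves(plan=[0,0,0,0,0,0,0,0,0,0,0,0,0,0,0,0,0,0])

```text
clock: 5.62
eef_pos: [0.6492, 0.1321, 0.2143]
tool_rot: [0.031, 1.0, -0.0, -0.001]
ft_force: [-0.1, -0.3, -0.4]
grip_width: 0.0382
```

```bash
python3 go.py 0.65 0.133 0.082 1.51; python3 - <<'E'
from h import *
c=optics.camera("side");cv2.imwrite("pics/side3.png",c["pixels"][:,:,::-1])
c=optics.camera("top");cv2.imwrite("pics/top3.png",c["pixels"][:,:,::-1])
E
```

```text
shift [-0.001   0.0011  0.1323] turn [-0.001 -0.002 -0.001] now [0.6492 0.1321 0.2143] q [ 0.2   0.59  0.48  1.47 -0.    0.26] F [-0.1 -0.3 -0.4] w 0.0382 t 5.6167
```

View pics/side3.png

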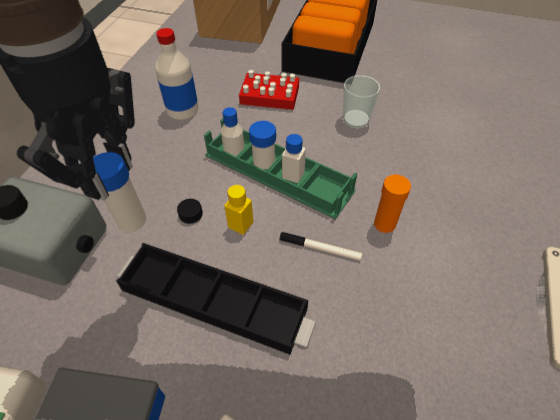

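The tall container is held at (115,190) in the side view, above the carrier's far end at (145,265). I'll lower it.

Call:
apply_moves(plan=[-0.001,0.001,0.008,0,0,0,-0.001,0.001,0.022,0,0,0,-0.001,0.001,0.04,0,0,0,-0.001,0.001,0.058,0,0,0,-0.001,0.001,0.076,0,0,0,-0.001,0.001,0.092,0,0,0,-0.001,0.001,0.106,0,0,0,-0.001,0.001,0.117,0,0,0,-0.001,0.001,0.124,0,0,0,-0.001,0.001,0.128,0,0,0,-0.001,0.001,0.13,0,0,0,-0.001,0.001,0.13,0,0,0])

```text
clock: 6.72
eef_pos: [0.651, 0.1337, 0.0849]
tool_rot: [0.03, 1.0, -0.0, -0.0]
ft_force: [0.0, -0.3, -1.4]
grip_width: 0.0384
```

Call:
apply_moves(plan=[0,0,0.001,0,0,0,0,0,0.002,0,0,0,0,0,0.003,0,0,0,0,0,0.003,0,0,0])

```text
clock: 7.05
eef_pos: [0.651, 0.1337, 0.082]
tool_rot: [0.03, 1.0, -0.0, -0.0]
ft_force: [-0.1, -0.6, -1.4]
grip_width: 0.0384
```

```bash
python3 go.py 0.65 0.133 0.079 1.51; python3 - <<'E'
from h import *
c=optics.camera("side");cv2.imwrite("pics/side4.png",cv2.resize(c["pixels"][120:360,0:320,::-1],None,fx=2.4,fy=2.4))
E
```

```text
shift [ 0.0009 -0.0008  0.003 ] turn [-0.    -0.001 -0.   ] now [0.651  0.1337 0.082 ] q [0.2  0.66 0.26 1.17 0.   0.26] F [-0.1 -0.6 -1.4] w 0.0384 t 7.05
```

View pics/side4.png

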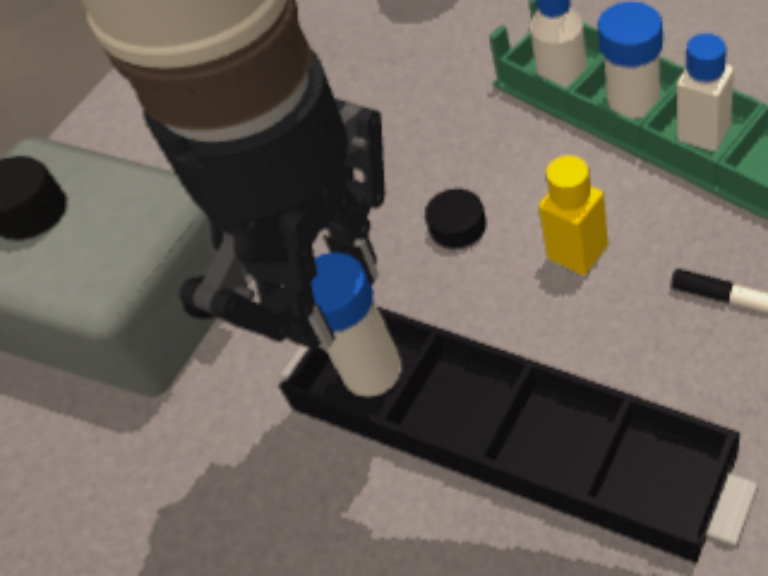

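```bash
python3 - <<'E'
from h import *
c=optics.camera("side")
for z in(.011,.1): print(z,((proj(c,[.651,.1337,z])-[0,120])*2.4).round(1))
C=np.array([.554,.139]);u=np.array([np.cos(.0615),-np.sin(.0615)]);v=np.array([-u[1],u[0]])
P=[np.r_[C+u*(.096+a)+v*b,.03] for a in(-.03,.03) for b in(-.031,.031)]
print(((proj(c,P)-[0,120])*2.4).round(0).tolist())
E
```

```text
0.011 [[368.4 371.8]]
0.1 [[329.5 290.9]]
[[432.0, 330.0], [379.0, 416.0], [348.0, 301.0], [291.0, 383.0]]
```

Call:
apply_moves(plan=[0,0,0.001,0,0,0,0,0,0.002,0,0,0,0,0,0.002,0,0,0,0,0,0.002,0,0,0])

```text
clock: 7.48
eef_pos: [0.6508, 0.1337, 0.0796]
tool_rot: [0.03, 1.0, -0.0, -0.001]
ft_force: [-0.6, 0.2, -1.3]
grip_width: 0.0385
```

Call:
apply_moves(plan=[0,0,0.001,0,0,0,0,0,0.001,0,0,0,0,0,0.001,0,0,0])

```text
clock: 7.73
eef_pos: [0.6511, 0.1337, 0.0794]
tool_rot: [0.03, 1.0, -0.0, -0.0]
ft_force: [-1.6, 0.6, 3.1]
grip_width: 0.0384
```

Contact at TCP z 0.0794, as predicted. Releasing.

Call:
apply_moves(plan=[0,0,0,0,0,0,0,0,0,0,0,0,0,0,0,0,0,0,0,0,0,0,0,0,0,0,0,0,0,0,0,0,0,0,0,0], grip=0.075)

```text
clock: 8.23
eef_pos: [0.6508, 0.1337, 0.0785]
tool_rot: [0.03, 1.0, -0.0, -0.001]
ft_force: [0.1, 0.2, 0.1]
grip_width: 0.0749
```

Call:
apply_moves(plan=[0,0,-0.01,0,0,0,0,0,-0.03,0,0,0,0,0,-0.06,0,0,0,0,0,-0.09,0,0,0,0,0,-0.12,0,0,0,0,0,-0.135,0,0,0,0,0,-0.14,0,0,0])

```text
clock: 8.82
eef_pos: [0.6529, 0.1341, 0.2242]
tool_rot: [0.03, 1.0, 0.001, 0.004]
ft_force: [0.6, -0.7, 0.8]
grip_width: 0.075
```

```bash
python3 go.py 0.513 -0.122 0.215 1.33; python3 - <<'E'
from h import *
c=optics.camera("side");cv2.imwrite("pics/side5.png",cv2.resize(c["pixels"][120:360,0:320,::-1],None,fx=2.4,fy=2.4))
E
```

```text
shift [ 0.1241 -0.2641  0.0078] turn [0.003 0.007 0.18 ] now [0.6529 0.1341 0.2242] q [0.2  0.59 0.51 1.49 0.   0.26] F [ 0.6 -0.7  0.8] w 0.075 t 8.8167
```

View pics/side5.png

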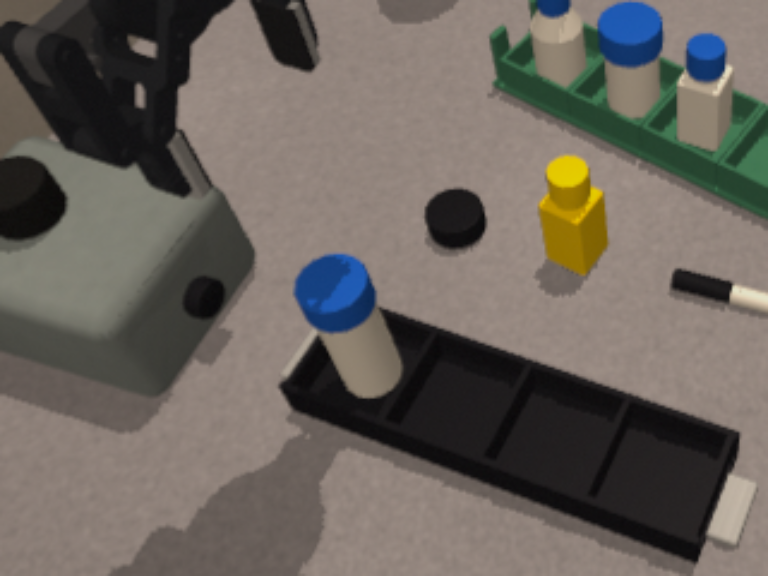

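Tall is standing upright in the farthest pocket at (345,330) in this crop. Next is the square bottle.

Call:
apply_moves(plan=[0.012,-0.025,0.002,0,0,0.02,0.028,-0.06,0.002,0,0,0.04,0.044,-0.095,0.002,0,0,0.06,0.06,-0.13,0.003,0,0,0.09,0.076,-0.165,0.003,0,0,0.12,0.093,-0.2,0.003,0,0,0.14,0.109,-0.235,0.003,0,0,0.16,0.119,-0.255,0.003,0,0,0.18,0.123,-0.263,0.003,0,0,0.18,0.123,-0.263,0.003,0,0,0.18,0.123,-0.263,0.003,0,0,0.18,0.123,-0.263,0.003,0,0,0.18])

```text
clock: 9.87
eef_pos: [0.5127, -0.1202, 0.2153]
tool_rot: [0.119, 0.993, 0.0, -0.001]
ft_force: [0.0, 0.6, -1.4]
grip_width: 0.0753
```

```bash
python3 go.py 0.513 -0.122 0.072 1.33
```

```text
shift [-0.001  -0.0017  0.1433] turn [ 0.    -0.002  0.002] now [ 0.5127 -0.1202  0.2153] q [-0.23  0.3   0.05  1.32  0.    0.01] F [ 0.   0.6 -1.4] w 0.0753 t 9.8667
```

Call:
apply_moves(plan=[-0.001,-0.001,0.02,0,0,0,-0.001,-0.001,0.05,0,0,0,-0.001,-0.001,0.08,0,0,0,-0.001,-0.001,0.105,0,0,0,-0.001,-0.001,0.125,0,0,0,-0.001,-0.001,0.137,0,0,0,-0.001,-0.001,0.143,0,0,0,-0.001,-0.001,0.143,0,0,0,-0.001,-0.001,0.143,0,0,0])

```text
clock: 10.62
eef_pos: [0.5135, -0.1217, 0.073]
tool_rot: [0.119, 0.993, -0.0, -0.0]
ft_force: [1.3, 0.9, 0.3]
grip_width: 0.0748
```

```bash
python3 go.py 0.513 -0.122 0.072 1.33;  python3 - <<'E'
from h import *
c=optics.camera("side");cv2.imwrite("pics/side6.png",cv2.resize(c["pixels"][60:240,180:420,::-1],None,fx=3,fy=3))
E
```

```text
shift [ 0.0004 -0.0004  0.001 ] turn [-0.    -0.001  0.002] now [ 0.5135 -0.1217  0.073 ] q [-0.23  0.42 -0.18  0.97 -0.    0.01] F [1.3 0.9 0.3] w 0.0748 t 10.6167
```

View pics/side6.png

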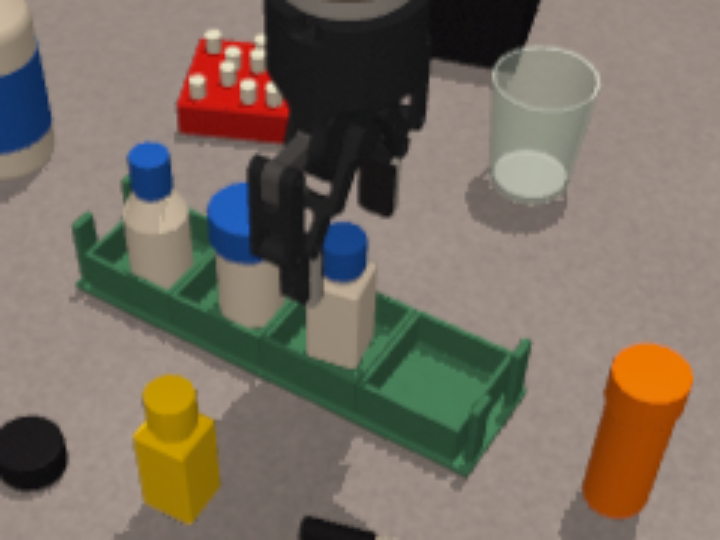

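The fingers straddle the square bottle's cap at (343,250), clear of the squat cap. Closing.

Call:
apply_moves(plan=[0,0,0,0,0,0,0,0,0,0,0,0,0,0,0,0,0,0,0,0,0,0,0,0,0,0,0,0,0,0,0,0,0,0,0,0,0,0,0,0,0,0,0,0,0,0,0,0,0,0,0,0,0,0,0,0,0,0,0,0], grip=0.01)

```text
clock: 11.5
eef_pos: [0.5134, -0.1226, 0.0738]
tool_rot: [0.12, 0.993, -0.0, 0.0]
ft_force: [-0.3, -0.1, 5.1]
grip_width: 0.025
```

```bash
python3 go.py 0.513 -0.122 0.215 1.33;  python3 - <<'E'
from h import *
c=optics.camera("side");cv2.imwrite("pics/side7.png",cv2.resize(c["pixels"][60:240,180:420,::-1],None,fx=3,fy=3))
E
```

```text
shift [ 0.0005  0.0005 -0.1412] turn [-0.     0.001 -0.   ] now [ 0.5134 -0.1226  0.0738] q [-0.23  0.42 -0.18  0.97 -0.    0.01] F [-0.3 -0.1  5.1] w 0.025 t 11.5
```

View pics/side7.png

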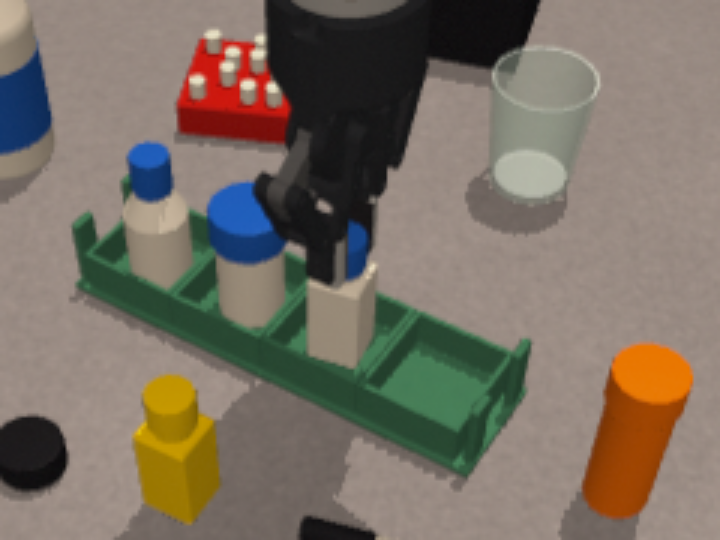

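It has gripped at 25 mm, on the 27 mm cap. Lifting.

Call:
apply_moves(plan=[0,0,-0.004,0,0,0,0,0,-0.012,0,0,0,0,0,-0.024,0,0,0,0,0,-0.04,0,0,0,0,0,-0.06,0,0,0,0,0,-0.08,0,0,0,0,0,-0.1,0,0,0,0,0,-0.118,0,0,0,0,0,-0.13,0,0,0,0,0,-0.137,0,0,0,0,0,-0.14,0,0,0,0,0,-0.14,0,0,0])

```text
clock: 12.55
eef_pos: [0.513, -0.1226, 0.2133]
tool_rot: [0.12, 0.993, -0.0, -0.0]
ft_force: [-0.3, -0.2, -1.6]
grip_width: 0.0249
```

```bash
python3 go.py 0.586 0.137 0.215 1.51
```

```text
shift [-0.0089  0.2695 -0.0018] turn [-0.   -0.   -0.18] now [ 0.513  -0.1226  0.2133] q [-0.23  0.3   0.04  1.31 -0.    0.01] F [-0.3 -0.2 -1.6] w 0.0249 t 12.55
```

Call:
apply_moves(plan=[0,0.012,0,0,0,-0.01,-0.001,0.034,0,0,0,-0.02,-0.002,0.062,0,0,0,-0.04,-0.003,0.094,0,0,0,-0.06,-0.004,0.126,0,0,0,-0.08,-0.005,0.158,0,0,0,-0.1,-0.006,0.19,0,0,0,-0.12,-0.007,0.219,0,0,0,-0.14,-0.008,0.243,0,0,0,-0.16,-0.009,0.26,0,0,0,-0.17,-0.009,0.27,0,0,0,-0.18,-0.009,0.27,0,0,0,-0.18])

```text
clock: 13.55
eef_pos: [0.5855, 0.1401, 0.2112]
tool_rot: [0.028, 1.0, -0.0, -0.002]
ft_force: [-0.4, -1.1, -1.5]
grip_width: 0.0248
```

Call:
apply_moves(plan=[0,0,0,0,0,0,0,0,0,0,0,0,0,0,0,0,0,0])

```text
clock: 13.8
eef_pos: [0.5858, 0.1363, 0.2127]
tool_rot: [0.031, 1.0, -0.0, -0.001]
ft_force: [0.0, -0.4, -0.6]
grip_width: 0.025
```

```bash
python3 go.py 0.586 0.137 0.074 1.51
```

```text
shift [-0.0004  0.0008  0.1387] turn [-0.001 -0.002 -0.002] now [0.5858 0.1363 0.2127] q [ 0.23  0.45  0.26  1.38 -0.    0.29] F [ 0.  -0.4 -0.6] w 0.025 t 13.8
```

Call:
apply_moves(plan=[0,0,0.008,0,0,0,0,0,0.022,0,0,0,0,0,0.042,0,0,0,0,0,0.064,0,0,0,0,0,0.084,0,0,0,0,0,0.1,0,0,0,0,0,0.114,0,0,0,0,0,0.124,0,0,0,0,0,0.131,0,0,0,0,0,0.135,0,0,0,0,0,0.136,0,0,0,0,0,0.136,0,0,0])

```text
clock: 14.8
eef_pos: [0.5862, 0.1374, 0.0771]
tool_rot: [0.031, 1.0, 0.0, -0.0]
ft_force: [0.2, 0.4, -0.4]
grip_width: 0.0251
```

Call:
apply_moves(plan=[0,0,0.001,0,0,0,0,0,0.002,0,0,0,0,0,0.002,0,0,0,0,0,0.002,0,0,0])

```text
clock: 15.13
eef_pos: [0.5861, 0.1376, 0.0752]
tool_rot: [0.03, 1.0, 0.0, -0.0]
ft_force: [0.1, 0.6, -0.3]
grip_width: 0.0249
```

```bash
python3 go.py 0.586 0.137 0.0728 1.51; python3 - <<'E'
from h import *
c=optics.camera("side");cv2.imwrite("pics/side8.png",cv2.resize(c["pixels"][120:360,60:320,::-1],None,fx=2.4,fy=2.4))
E
```

```text
shift [ 0.0001 -0.0006  0.0024] turn [ 0. -0.  0.] now [0.5861 0.1376 0.0752] q [0.23 0.55 0.04 1.07 0.   0.29] F [ 0.1  0.6 -0.3] w 0.0249 t 15.1333
```

View pics/side8.png

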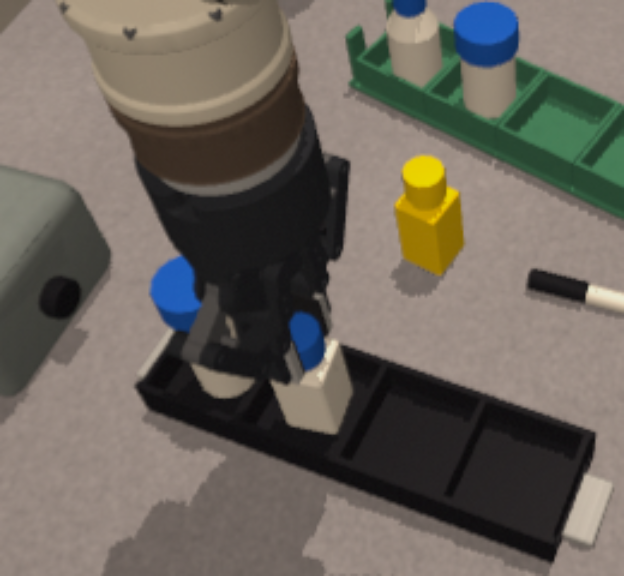

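The square bottle sits inside the second-farthest pocket, with its bottom at about (315,420) in the crop. Lowering to contact.

Call:
apply_moves(plan=[0,0,0.001,0,0,0,0,0,0.002,0,0,0,0,0,0.0025,0,0,0,0,0,0.003,0,0,0,0,0,0.003,0,0,0])

```text
clock: 15.6
eef_pos: [0.5863, 0.1376, 0.0728]
tool_rot: [0.03, 1.0, 0.0, 0.0]
ft_force: [-1.1, -0.3, 4.6]
grip_width: 0.0249
```

Contact at 0.0728, as predicted. Releasing and lifting.

Call:
apply_moves(plan=[0,0,0,0,0,0,0,0,0,0,0,0,0,0,0,0,0,0,0,0,0,0,0,0,0,0,0,0,0,0,0,0,0,0,0,0,0,0,0,0,0,0], grip=0.075)

```text
clock: 16.18
eef_pos: [0.5859, 0.1375, 0.0717]
tool_rot: [0.03, 1.0, -0.0, -0.001]
ft_force: [-0.5, 0.8, 0.1]
grip_width: 0.0747
```

Call:
apply_moves(plan=[0,0,-0.01,0,0,0,0,0,-0.03,0,0,0,0,0,-0.06,0,0,0,0,0,-0.09,0,0,0,0,0,-0.12,0,0,0,0,0,-0.135,0,0,0,0,0,-0.14,0,0,0,0,0,-0.14,0,0,0])

```text
clock: 16.85
eef_pos: [0.5871, 0.1378, 0.2142]
tool_rot: [0.03, 1.0, 0.0, 0.002]
ft_force: [-0.4, -0.2, -0.7]
grip_width: 0.0748
```

```bash
python3 go.py 0.573 -0.138 0.215 1.33; python3 - <<'E'
from h import *
c=optics.camera("side");cv2.imwrite("pics/side9.png",cv2.resize(c["pixels"][90:360,60:360,::-1],None,fx=2.2,fy=2.2))
E
```

```text
shift [-0.0027 -0.2761 -0.0011] turn [0.001 0.003 0.18 ] now [0.5871 0.1378 0.2142] q [0.23 0.45 0.26 1.38 0.   0.29] F [-0.4 -0.2 -0.7] w 0.0748 t 16.85
```

View pics/side9.png

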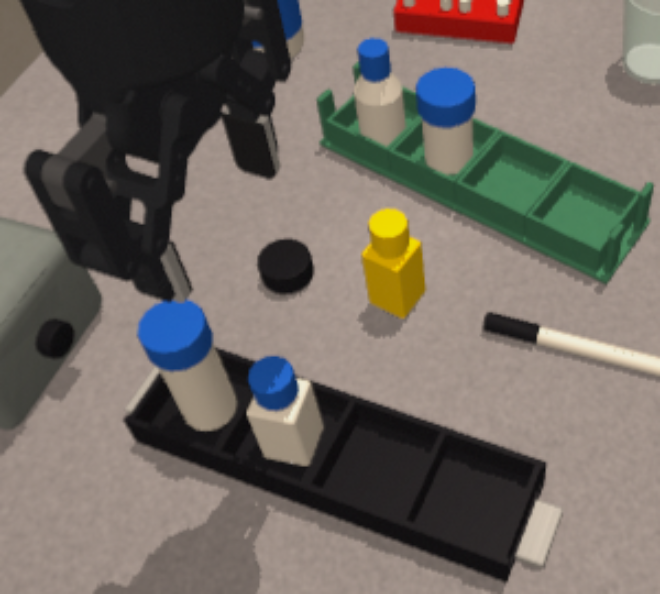

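Tall and square both stand well. Next is the squat pot.

Call:
apply_moves(plan=[0,-0.012,0,0,0,0.01,0,-0.04,0,0,0,0.03,-0.001,-0.076,0,0,0,0.05,-0.001,-0.112,0,0,0,0.08,-0.002,-0.148,0,0,0,0.1,-0.002,-0.184,0,0,0,0.12,-0.002,-0.22,0,0,0,0.14,-0.003,-0.25,0,0,0,0.16,-0.003,-0.27,0,0,0,0.18,-0.003,-0.276,0,0,0,0.18,-0.003,-0.276,0,0,0,0.18,-0.003,-0.276,0,0,0,0.18], grip=0.0854)

```text
clock: 17.9
eef_pos: [0.5714, -0.1381, 0.2105]
tool_rot: [0.12, 0.993, 0.0, -0.002]
ft_force: [-0.2, -0.5, 0.6]
grip_width: 0.0855
```

```bash
python3 go.py 0.573 -0.138 0.058 1.33
```

```text
shift [-0.0021  0.0004  0.1525] turn [ 0.    -0.004 -0.001] now [ 0.5714 -0.1381  0.2105] q [-0.24  0.43  0.22  1.36  0.    0.  ] F [-0.2 -0.5  0.6] w 0.0855 t 17.9
```

Call:
apply_moves(plan=[-0.001,0,0.02,0,0,0,-0.001,0,0.05,0,0,0,-0.001,0,0.08,0,0,0,-0.001,0,0.11,0,0,0,-0.001,0,0.132,0,0,0,-0.001,0,0.147,0,0,0,-0.001,0,0.154,0,0,0,-0.001,0,0.154,0,0,0,-0.001,0,0.154,0,0,0])

```text
clock: 18.65
eef_pos: [0.5734, -0.1374, 0.0581]
tool_rot: [0.119, 0.993, -0.0, -0.001]
ft_force: [0.0, 0.4, -0.1]
grip_width: 0.0855
```

```bash
python3 go.py 0.573 -0.138 0.058 1.33;  python3 - <<'E'
from h import *
c=optics.camera("side");cv2.imwrite("pics/side10.png",cv2.resize(c["pixels"][40:220,150:390,::-1],None,fx=3,fy=3))
E
```

```text
shift [ 0.0002 -0.0007  0.0001] turn [-0.    -0.001  0.002] now [ 0.5734 -0.1374  0.0581] q [-0.24  0.54 -0.02  1.01 -0.    0.  ] F [ 0.   0.4 -0.1] w 0.0855 t 18.65
```

View pics/side10.png

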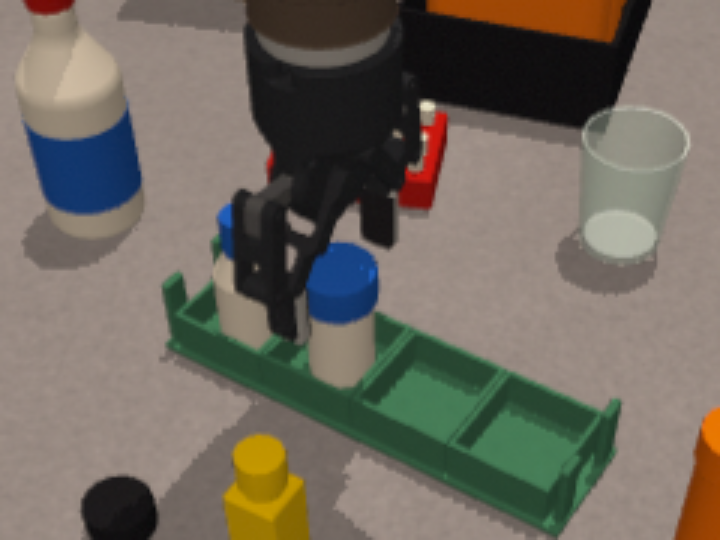

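The fingers straddle the squat cap at (342,285), clear of the necked bottle. Closing.

Call:
apply_moves(plan=[0,0,0,0,0,0,0,0,0,0,0,0,0,0,0,0,0,0,0,0,0,0,0,0,0,0,0,0,0,0,0,0,0,0,0,0,0,0,0,0,0,0,0,0,0,0,0,0,0,0,0,0,0,0], grip=0.025)

```text
clock: 19.45
eef_pos: [0.5742, -0.1386, 0.0592]
tool_rot: [0.12, 0.993, -0.0, 0.001]
ft_force: [0.2, 0.1, 5.7]
grip_width: 0.0441
```

Call:
apply_moves(plan=[0,0,-0.004,0,0,0,0,0,-0.012,0,0,0,0,0,-0.024,0,0,0,0,0,-0.04,0,0,0,0,0,-0.06,0,0,0,0,0,-0.08,0,0,0,0,0,-0.1,0,0,0,0,0,-0.12,0,0,0,0,0,-0.136,0,0,0,0,0,-0.147,0,0,0,0,0,-0.15,0,0,0,0,0,-0.15,0,0,0])

```text
clock: 20.45
eef_pos: [0.5737, -0.1386, 0.209]
tool_rot: [0.12, 0.993, -0.0, 0.0]
ft_force: [0.1, 0.2, -0.6]
grip_width: 0.0446
```

```bash
python3 go.py 0.522 0.141 0.21 1.51
```

```text
shift [ 0.1169  0.2592 -0.0012] turn [-0.     0.001 -0.18 ] now [ 0.5737 -0.1386  0.209 ] q [-0.24  0.43  0.22  1.36 -0.    0.  ] F [ 0.1  0.2 -0.6] w 0.0446 t 20.45
```

Call:
apply_moves(plan=[0.005,0.012,0,0,0,-0.01,0.014,0.032,0,0,0,-0.02,0.027,0.06,0,0,0,-0.04,0.04,0.09,0,0,0,-0.06,0.054,0.12,0,0,0,-0.08,0.068,0.15,0,0,0,-0.1,0.081,0.18,0,0,0,-0.12,0.094,0.208,0,0,0,-0.14,0.105,0.232,0,0,0,-0.16,0.113,0.25,0,0,0,-0.17,0.117,0.259,0,0,0,-0.18,0.117,0.259,0,0,0,-0.18])

```text
clock: 21.45
eef_pos: [0.52, 0.1432, 0.2067]
tool_rot: [0.028, 1.0, -0.0, -0.002]
ft_force: [-0.3, 1.2, -0.3]
grip_width: 0.0441
```

Call:
apply_moves(plan=[0,0,0,0,0,0,0,0,0,0,0,0,0,0,0,0,0,0])

```text
clock: 21.7
eef_pos: [0.5215, 0.1398, 0.2076]
tool_rot: [0.031, 1.0, -0.0, -0.001]
ft_force: [-0.1, -0.3, -0.3]
grip_width: 0.0446
```

```bash
python3 go.py 0.522 0.141 0.0595 1.51; python3 - <<'E'
from h import *
c=optics.camera("side");cv2.imwrite("pics/side11.png",cv2.resize(c["pixels"][90:360,60:360,::-1],None,fx=2.2,fy=2.2))
E
```

```text
shift [-0.0006  0.0013  0.1481] turn [-0.001 -0.001 -0.002] now [0.5215 0.1398 0.2076] q [ 0.26  0.33  0.07  1.31 -0.    0.32] F [-0.1 -0.3 -0.3] w 0.0446 t 21.7
```

View pics/side11.png

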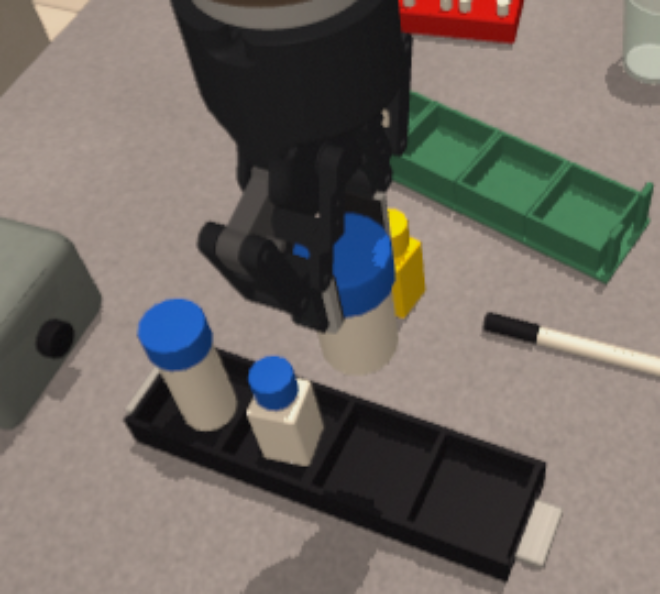

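Squat is held upright at (355,300) in the crop, over the third pocket. Lowering.

Call:
apply_moves(plan=[0,0.001,0.008,0,0,0,0,0.001,0.022,0,0,0,0,0.001,0.042,0,0,0,0,0.001,0.064,0,0,0,0,0.001,0.086,0,0,0,0,0.001,0.106,0,0,0,0,0.001,0.122,0,0,0,0,0.001,0.134,0,0,0,0,0.001,0.142,0,0,0,0,0.001,0.146,0,0,0,0,0.001,0.147,0,0,0,0,0.001,0.147,0,0,0])

```text
clock: 22.75
eef_pos: [0.5216, 0.1419, 0.061]
tool_rot: [0.031, 1.0, -0.0, -0.0]
ft_force: [0.1, 0.5, -0.8]
grip_width: 0.0442
```

Call:
apply_moves(plan=[0,0,0.001,0,0,0,0,0,0.002,0,0,0,0,0,0.003,0,0,0,0,0,0.003,0,0,0])

```text
clock: 23.08
eef_pos: [0.5217, 0.1421, 0.0582]
tool_rot: [0.03, 1.0, 0.0, -0.0]
ft_force: [0.6, -0.4, -0.6]
grip_width: 0.0442
```

Call:
apply_moves(plan=[0,0,0.0005,0,0,0,0,0,0.001,0,0,0,0,0,0.001,0,0,0])

```text
clock: 23.33
eef_pos: [0.5219, 0.1422, 0.0582]
tool_rot: [0.03, 1.0, 0.0, 0.0]
ft_force: [-1.6, -0.3, 6.1]
grip_width: 0.0441
```

Contact. Releasing and lifting.

Call:
apply_moves(plan=[0,0,0,0,0,0,0,0,0,0,0,0,0,0,0,0,0,0,0,0,0,0,0,0,0,0,0,0,0,0,0,0,0,0,0,0,0,0,0,0,0,0], grip=0.08)

```text
clock: 23.92
eef_pos: [0.5212, 0.142, 0.0567]
tool_rot: [0.03, 1.0, -0.0, -0.001]
ft_force: [0.4, 0.1, -0.4]
grip_width: 0.0801
```

Call:
apply_moves(plan=[0,0,-0.01,0,0,0,0,0,-0.03,0,0,0,0,0,-0.06,0,0,0,0,0,-0.09,0,0,0,0,0,-0.12,0,0,0,0,0,-0.14,0,0,0,0,0,-0.155,0,0,0,0,0,-0.155,0,0,0,0,0,-0.155,0,0,0])

```text
clock: 24.67
eef_pos: [0.5221, 0.1422, 0.213]
tool_rot: [0.03, 1.0, 0.0, 0.001]
ft_force: [0.1, 0.9, -0.0]
grip_width: 0.0802
```

```bash
python3 go.py 0.6357 -0.1485 0.21 1.33; python3 - <<'E'
from h import *
c=optics.camera("side");cv2.imwrite("pics/side12.png",cv2.resize(c["pixels"][90:360,60:360,::-1],None,fx=2.2,fy=2.2))
E
```

```text
shift [-0.1311 -0.2832  0.0031] turn [0.001 0.002 0.18 ] now [0.5221 0.1422 0.213 ] q [0.27 0.33 0.08 1.32 0.   0.33] F [ 0.1  0.9 -0. ] w 0.0802 t 24.6667
```

View pics/side12.png

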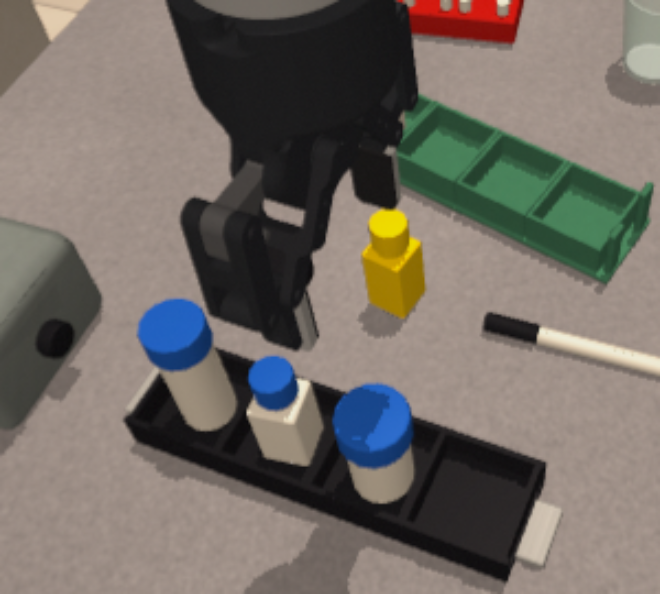

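Three containers are in and standing. Now the necked bottle.

Call:
apply_moves(plan=[-0.005,-0.012,0,0,0,0.01,-0.019,-0.04,0,0,0,0.03,-0.034,-0.073,0,0,0,0.05,-0.049,-0.106,0,0,0,0.07,-0.064,-0.139,0,0,0,0.09,-0.079,-0.172,0,0,0,0.11,-0.095,-0.205,0,0,0,0.13,-0.109,-0.236,0,0,0,0.15,-0.121,-0.262,0,0,0,0.17,-0.129,-0.278,0,0,0,0.18,-0.131,-0.283,0,0,0,0.18,-0.131,-0.283,0,0,0,0.18])

```text
clock: 25.72
eef_pos: [0.6343, -0.1505, 0.2094]
tool_rot: [0.122, 0.993, -0.0, -0.002]
ft_force: [-0.7, -0.5, 0.2]
grip_width: 0.0802
```

Call:
apply_moves(plan=[0,0,0,0,0,0,0,0,0,0,0,0])

```text
clock: 25.88
eef_pos: [0.6344, -0.1473, 0.2112]
tool_rot: [0.119, 0.993, 0.0, -0.001]
ft_force: [0.4, -0.4, -0.0]
grip_width: 0.0797
```

```bash
python3 go.py 0.636 -0.1487 0.076 1.33
```

```text
shift [-0.0023 -0.001   0.1352] turn [-0.    -0.003  0.001] now [ 0.6344 -0.1473  0.2112] q [-0.23  0.56  0.43  1.45  0.    0.01] F [ 0.4 -0.4 -0. ] w 0.0797 t 25.8833
```

Call:
apply_moves(plan=[-0.001,-0.001,0.02,0,0,0,-0.002,-0.001,0.05,0,0,0,-0.002,-0.001,0.08,0,0,0,-0.002,-0.001,0.105,0,0,0,-0.002,-0.001,0.122,0,0,0,-0.002,-0.001,0.132,0,0,0,-0.002,-0.001,0.136,0,0,0,-0.002,-0.001,0.136,0,0,0,-0.002,-0.001,0.136,0,0,0])

```text
clock: 26.63
eef_pos: [0.6374, -0.1495, 0.0771]
tool_rot: [0.12, 0.993, -0.0, 0.001]
ft_force: [-0.8, -0.3, 0.1]
grip_width: 0.0801
```

```bash
python3 go.py 0.636 -0.1487 0.076 1.33;  python3 - <<'E'
from h import *
c=optics.camera("side");cv2.imwrite("pics/side13.png",cv2.resize(c["pixels"][40:220,130:370,::-1],None,fx=3,fy=3))
E
```

```text
shift [0.0016 0.0004 0.0011] turn [-0.     0.001  0.001] now [ 0.6374 -0.1495  0.0771] q [-0.23  0.64  0.21  1.14 -0.    0.01] F [-0.8 -0.3  0.1] w 0.0801 t 26.6333
```

View pics/side13.png

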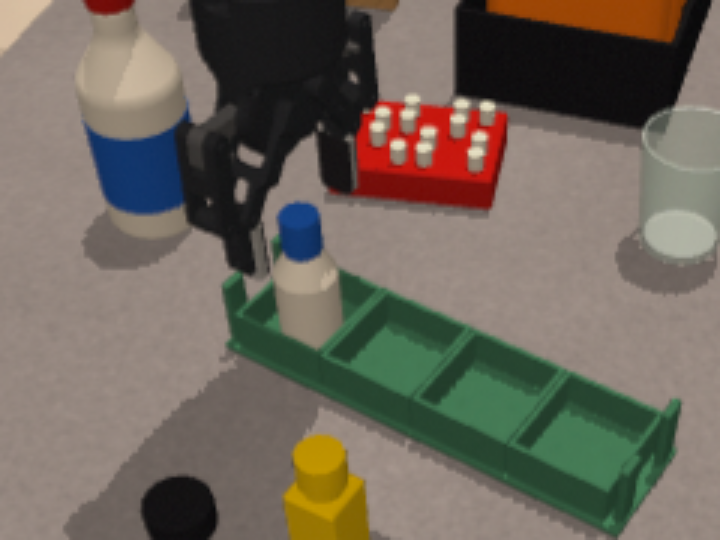

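The fingers straddle the necked cap at (300,232). Closing.

Call:
apply_moves(plan=[0.001,0,0,0,0,0,0.001,0,0,0,0,0,0.001,0,0,0,0,0,0.001,0,0,0,0,0,0.001,0,0,0,0,0,0.001,0,0,0,0,0,0.001,0,0,0,0,0,0.001,0,0,0,0,0,0.001,0,0,0,0,0,0.001,0,0,0,0,0,0.001,0,0,0,0,0,0.001,0,0,0,0,0], grip=0.005)

```text
clock: 27.68
eef_pos: [0.6359, -0.1497, 0.0762]
tool_rot: [0.12, 0.993, -0.0, -0.0]
ft_force: [0.3, 0.1, 5.3]
grip_width: 0.0226
```

Call:
apply_moves(plan=[0,0,-0.004,0,0,0,0,0,-0.012,0,0,0,0,0,-0.024,0,0,0,0,0,-0.04,0,0,0,0,0,-0.06,0,0,0,0,0,-0.08,0,0,0,0,0,-0.1,0,0,0,0,0,-0.118,0,0,0,0,0,-0.13,0,0,0,0,0,-0.137,0,0,0,0,0,-0.14,0,0,0,0,0,-0.14,0,0,0])

```text
clock: 28.68
eef_pos: [0.6358, -0.1496, 0.216]
tool_rot: [0.12, 0.993, -0.0, -0.0]
ft_force: [0.1, -0.8, -1.4]
grip_width: 0.022
```

```bash
python3 go.py 0.458 0.145 0.215 1.51; python3 - <<'E'
from h import *
c=optics.camera("side");cv2.imwrite("pics/side14.png",cv2.resize(c["pixels"][0:220,130:370,::-1],None,fx=2.5,fy=2.5))
E
```

```text
shift [0.243  0.2437 0.0011] turn [-0.    -0.001 -0.18 ] now [ 0.6358 -0.1496  0.216 ] q [-0.23  0.56  0.45  1.46 -0.    0.01] F [ 0.1 -0.8 -1.4] w 0.022 t 28.6833
```

View pics/side14.png

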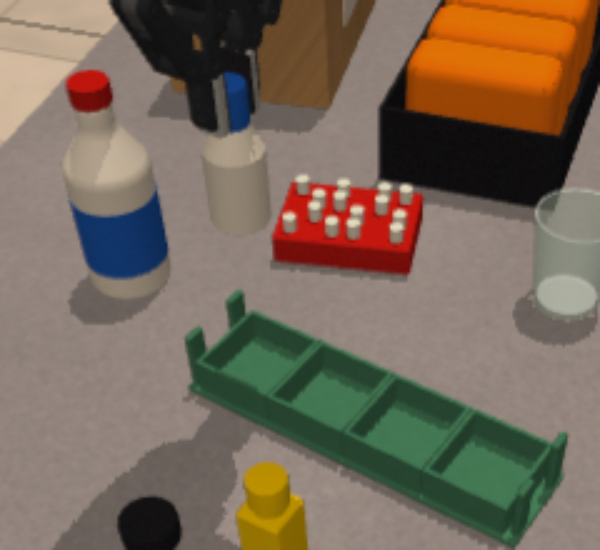

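Necked is lifted upright, cap at (235,100) in the crop. Carrying it to the nearest pocket.

Call:
apply_moves(plan=[0.008,0.008,0,0,0,-0.01,0.022,0.022,0,0,0,-0.02,0.044,0.044,0,0,0,-0.035,0.07,0.07,0,0,0,-0.055,0.096,0.096,0,0,0,-0.075,0.122,0.122,0,0,0,-0.09,0.148,0.148,0,0,0,-0.11,0.174,0.174,0,0,0,-0.13,0.2,0.2,0,0,0,-0.15,0.222,0.222,0,0,0,-0.17,0.236,0.237,0,0,0,-0.18,0.243,0.244,0,0,0,-0.18])

```text
clock: 29.73
eef_pos: [0.4557, 0.1471, 0.2149]
tool_rot: [0.029, 1.0, -0.0, -0.002]
ft_force: [0.6, -0.8, -1.3]
grip_width: 0.0219
```

Call:
apply_moves(plan=[0,0,0,0,0,0,0,0,0,0,0,0,0,0,0,0,0,0])

```text
clock: 29.98
eef_pos: [0.4585, 0.1444, 0.2155]
tool_rot: [0.031, 1.0, -0.0, -0.001]
ft_force: [-0.5, 0.3, -1.0]
grip_width: 0.0224
```

```bash
python3 go.py 0.458 0.145 0.0765 1.51
```

```text
shift [0.0004 0.0007 0.139 ] turn [-0.001 -0.001 -0.001] now [0.4585 0.1444 0.2155] q [ 0.31  0.21 -0.07  1.29 -0.    0.37] F [-0.5  0.3 -1. ] w 0.0224 t 29.9833
```

Call:
apply_moves(plan=[0,0,0.008,0,0,0,0,0,0.022,0,0,0,0,0,0.042,0,0,0,0,0,0.064,0,0,0,0,0,0.084,0,0,0,0,0,0.1,0,0,0,0,0,0.114,0,0,0,0,0,0.124,0,0,0,0,0,0.132,0,0,0,0,0,0.136,0,0,0,0,0,0.137,0,0,0,0,0,0.137,0,0,0])

```text
clock: 30.98
eef_pos: [0.4581, 0.1449, 0.0788]
tool_rot: [0.031, 1.0, -0.0, -0.001]
ft_force: [0.1, 0.5, 0.4]
grip_width: 0.0223
```

```bash
python3 go.py 0.458 0.145 0.0752 1.51; python3 - <<'E'
from h import *
c=optics.camera("side");cv2.imwrite("pics/side15.png",cv2.resize(c["pixels"][130:360,60:360,::-1],None,fx=2.2,fy=2.2))
E
```

```text
shift [0.0001 0.0001 0.0036] turn [-0.    -0.001 -0.001] now [0.4581 0.1449 0.0788] q [ 0.31  0.33 -0.3   0.94  0.    0.37] F [0.1 0.5 0.4] w 0.0223 t 30.9833
```

View pics/side15.png

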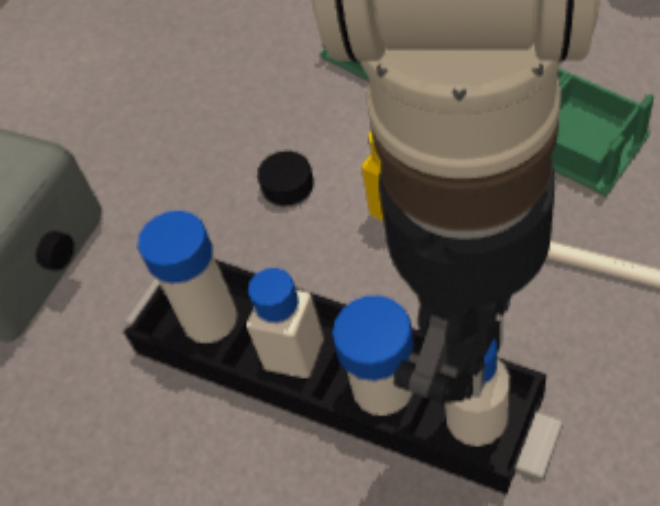

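Necked is centred in the nearest pocket, bottom at (478,425), about 3 mm above the floor.

Call:
apply_moves(plan=[0,0,0.001,0,0,0,0,0,0.002,0,0,0,0,0,0.003,0,0,0,0,0,0.0035,0,0,0,0,0,0.004,0,0,0,0,0,0.004,0,0,0])

```text
clock: 31.53
eef_pos: [0.458, 0.1454, 0.0753]
tool_rot: [0.03, 1.0, 0.0, -0.0]
ft_force: [-0.1, -0.7, 0.5]
grip_width: 0.0223
```

Call:
apply_moves(plan=[0,0,0.0005,0,0,0,0,0,0.001,0,0,0,0,0,0.001,0,0,0])

```text
clock: 31.78
eef_pos: [0.4584, 0.1455, 0.0752]
tool_rot: [0.03, 1.0, 0.0, 0.0]
ft_force: [-1.6, -0.8, 8.2]
grip_width: 0.0219
```

Contact. Releasing and lifting clear.

Call:
apply_moves(plan=[0,0,0,0,0,0,0,0,0,0,0,0,0,0,0,0,0,0,0,0,0,0,0,0,0,0,0,0,0,0,0,0,0,0,0,0,0,0,0,0,0,0], grip=0.07)

```text
clock: 32.37
eef_pos: [0.4578, 0.1453, 0.0738]
tool_rot: [0.03, 1.0, -0.0, -0.001]
ft_force: [-0.3, 0.0, -0.4]
grip_width: 0.0704
```

Call:
apply_moves(plan=[0,0,-0.01,0,0,0,0,0,-0.03,0,0,0,0,0,-0.06,0,0,0,0,0,-0.09,0,0,0,0,0,-0.12,0,0,0,0,0,-0.14,0,0,0,0.02,0,-0.15,0,0,0,0.05,0,-0.15,0,0,0,0.08,0,-0.15,0,0,0,0.1,0,-0.15,0,0,0,0.1,0,-0.15,0,0,0,0.1,0,-0.15,0,0,0])

```text
clock: 33.37
eef_pos: [0.3577, 0.1515, 0.2244]
tool_rot: [0.03, 1.0, 0.0, 0.0]
ft_force: [-0.1, -1.0, 0.1]
grip_width: 0.07
```

```bash
python3 - <<'E'
from h import *
C=np.array([.554,.139]);u=np.array([np.cos(.0615),-np.sin(.0615)]);v=np.array([-u[1],u[0]])
zz={'tall':.097,'square':.083,'squat':.074,'necked':.087}
for n in("side","top"):
    c=optics.camera(n);im=np.ascontiguousarray(c["pixels"][:,:,::-1]);cv2.imwrite(f"pics/{n}16.png",im)
    hsv=cv2.cvtColor(im,cv2.COLOR_BGR2HSV);m=cv2.inRange(hsv,(105,120,80),(125,255,255));m=cv2.morphologyEx(m,cv2.MORPH_CLOSE,np.ones((5,5)))
    k,_,st,ce=cv2.connectedComponentsWithStats(m)
    for i in range(1,k):
        if st[i,4]>60:
            s={}
            for a,z in zz.items():
                d=onplane(c,ce[i],z)[0,:2]-C; s[a]=[round(float(d@u),4),round(float(d@v),4)]
            print(n,st[i,4],ce[i].round(1),s)
E
```

```text
side 815 [179.2  96. ] {'tall': [0.2001, -0.2919], 'square': [0.2118, -0.3073], 'squat': [0.2194, -0.3172], 'necked': [0.2085, -0.3029]}
side 833 [139.2 241.6] {'tall': [0.0963, -0.0012], 'square': [0.105, -0.008], 'squat': [0.1105, -0.0123], 'necked': [0.1025, -0.006]}
side 422 [183.6 263.5] {'tall': [0.025, 0.0074], 'square': [0.0316, 0.0009], 'squat': [0.0357, -0.0033], 'necked': [0.0297, 0.0027]}
side 1096 [229. 283.] {'tall': [-0.0409, 0.012], 'square': [-0.0363, 0.0056], 'squat': [-0.0334, 0.0015], 'necked': [-0.0376, 0.0074]}
side 399 [275.2 293.9] {'tall': [-0.0994, 0.0054], 'square': [-0.0966, -0.0012], 'squat': [-0.0948, -0.0054], 'necked': [-0.0974, 0.0007]}
side 273 [156.8 405.4] {'tall': [-0.0322, 0.167], 'square': [-0.0273, 0.1653], 'squat': [-0.0242, 0.1641], 'necked': [-0.0287, 0.1658]}
top 394 [197.3 126.9] {'tall': [0.0961, 0.0011], 'square': [0.1007, 0.0042], 'squat': [0.1037, 0.0063], 'necked': [0.0994, 0.0033]}
top 91 [127.5 173.9] {'tall': [0.0063, 0.1198], 'square': [0.0093, 0.1252], 'squat': [0.0112, 0.1286], 'necked': [0.0084, 0.1237]}
top 187 [194.2 163.7] {'tall': [0.0287, 0.0015], 'square': [0.032, 0.0046], 'squat': [0.0342, 0.0066], 'necked': [0.0311, 0.0037]}
top 545 [192.9 200.8] {'tall': [-0.0369, -0.001], 'square': [-0.0348, 0.0021], 'squat': [-0.0335, 0.0041], 'necked': [-0.0354, 0.0012]}
top 153 [188.3 236.2] {'tall': [-0.0985, 0.0026], 'square': [-0.0975, 0.0058], 'squat': [-0.0969, 0.0078], 'necked': [-0.0978, 0.0049]}
```

View pics/side16.png

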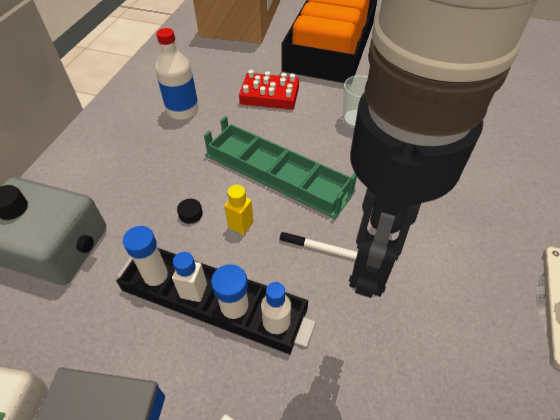

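View pics/top16.png

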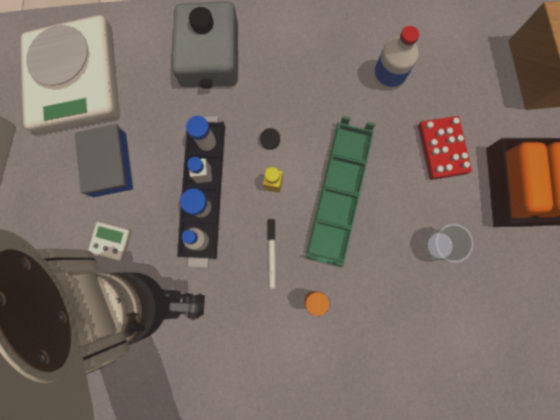

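All four stand within about 5 mm of their pocket centres in both views, and the gripper is clear. Far to near in the side view: tall (139,242), square (184,263), squat (229,283), necked (275,294). Handing in.

```bash
python3 -c "
from workcell import bot
print(bot.job_done())"
```

```text
the job is handed in; nothing more can be done
None
```

I moved all four containers into the carrier in reverse order and handed the job in at about 33.5 s of the 115 s allowed. From nearest to farthest, the rack held tall, square, squat, necked. The carrier now holds tall in the farthest pocket, then square, squat, and necked in the nearest. I gripped each one by its cap, lowered it until the wrist force showed it had touched the pocket floor, and only then released it.

- **Position:** in the last pictures, both cameras put every cap within about 5 mm of its pocket centre along and across the row; the limit is 16 mm. The two views differed by up to about 4 mm across the row.
- **Standing and clear:** all four look upright and released, and the gripper was well clear of them. I judged upright by eye and did not measure the lean.
- **Set-down:** each container touched down within 0.1 mm of the expected height.
- **Look-alikes:** the orange tube and the yellow bottle were left where they were.

No check failed, and the hand-in gave no verdict.

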